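# Fit a keyed sanding drum to the bench spindle sander

### The arm

A 6-joint arm with a two-finger parallel gripper is mounted at the origin on the work surface. World frame = base frame: x ahead of the robot, y to its left, z up, the work surface at z = 0. Lengths are in m, angles in degrees, forces in N, time in s.
With the tool pointing down it reaches from about 0.3 to 0.75 m from the base axis. Payload 8.5 kg.
Tool frame: the origin (TCP) lies between the finger pads; the fingertips stand 8 mm ahead of it and the grasp point (between the pads) lies 11 mm behind it; y points along the fingers, z is the direction in which the jaws open and shut, and the axes are right-handed (so a half turn about y gives the same grasp; the last joint's range is limited). The gripper opens to 85 mm and grips with 20 to 120 N. Pads are 22 mm wide; open, the fingers measure 114 mm over their backs; the gripper's body (76 mm by 85 mm) begins 54 mm behind the grasp point. The pads swing forward as they close: fully open they stand 13 mm farther back than shut.
Start: joints at [-85.502, 21.807, 74.336, -0, 83.858, -12.336], TCP at [0.159, -0.526, 0.239] pointing down, gripper open.
Joint ranges: [-178.18, 178.18], [-50.72, 133.34], [12.68, 142.11], [-81.47, 261.47], [9.98, 163.14], [-165.26, 165.26]. Speed limits (degrees/s): [136.94, 136.94, 180, 180, 180, 180].

### API

Orientations are given as a 3x3 rotation matrix whose columns are the frame's x, y, z axes.
In Python, from rig import env, get_image gives the robot as it stands.
- The arm moves only by the tool move_arm, never from a script. Its argument "targets" is one flat list of numbers, 6 for each row, row after row: the shift along the tool's x, y, z in mm, then the turn, a rotation vector about the tool's x, y, z in rad. A call has exactly 5 rows; each row shifts and turns the commanded pose from where the row before left it, along the tool's axes as they then stand; what a row does not reach is not made up. A row lasts 1/8 s, in which the tool goes at most 62.5 mm and 10.7 degrees, less where a joint would pass 70% of its speed; a pose out of reach is approached as far as the arm can. A call is refused whole if a number of a shift passes 62.5 or a number of a turn 0.188, either way. A call with a gripper value outside its range is refused whole. "hand" is the opening, from -1 (shut) to 1 (fully open), so that 0 is half open, set as the call begins (left out, the last holds). The fingers move at their own pace and stop on an object; "squeeze" is the grip in N (left out, the last holds). Time passes only in rows, so rows that do not move let the fingers close, or fill a call up. It gives the time, the measured TCP pose, the force and the opening at its end, in the units of the state.
- env.observe(): the state, without advancing time (a new reading comes with each control period).
- get_image(name): name is "side" or "top"; returns a dict with "pixels" (400x640x3 uint8, red, green, blue), "z_map" (400x640 float32, m along the optical axis (not along the pixel's ray), 0 where there is no reading), "intrinsics" (3x3 intrinsics, pixels), "R" (3x3) and "t" (3): a world point X has camera coordinates R X + t. Camera axes: x right, y down, z forward; pixel columns grow to the right and rows downward; lengths in m; the calibration is good to about 2 mm. A picture is of the moment at which its call begins.
- env.close_job(): hands the job in, once; it reports no verdict.
The state is a dict: "time_s": time; "q": joint angles; "qvel": joint speeds; "joint_efforts": joint torques, N m; "position": TCP position; "tool_rot": TCP orientation; "ft_force": force on the tool from outside, world axes, zero at the start; "wrist_torque": the same for the moment, N m; "grip_width": finger opening in m.
Only numpy, scipy, OpenCV 4.12 (cv2) and the standard library are available. Lean on these libraries where they do the work, as an engineer would, in place of code of your own. Each camera call takes 0.05 s, during which the arm holds its last target.

### The job

Fit the medium sanding drum, the one with the red-brown sleeve, to the spindle sander: slide the clear guard all the way open to the left, then lift the drum out of its rack and push its keyed shaft down into the drive hub, turning the drum until the key slips into the keyway, and keep pushing against the hub's sprung ejector until the drum's collar sits flush on the hub. Finish while holding it: still gripped, upright and pressed fully home with the guard open, because the ejector lifts it again until a colleague tightens the clamp knob. Do not force it while the key is off the keyway, and leave the other two drums and the things on the bench as they are.

Things in the scene. Friction and masses are not known exactly. Their poses are not given: they have to be found in the camera images.
- guard (a joint): Clear sliding guard, in m: 0 = shut (roof right over the drive hub), 0.200 = fully open at its stop. Slides on a rail along the sander's own +y (robot's left), stays where left, about 3 N to move. 140 mm long along the rail: shut, it reaches 70 mm to either side of the hub axis; fully open, its near edge is 130 mm from that axis. Roof top 226 mm above the bench.
- guard_grip (a point): Middle of the guard's black bar handle, 40 mm above its roof, 266 mm above the bench: a round bar 12 mm thick, 90 mm long, lying along this point's x axis (across the rail). y axis: the direction in which the guard opens. Moves with the guard; with the guard shut it stands straight above the hub axis.
- hub_mouth (a point): Drive hub: centre of the bore's mouth on the hub's flat steel face (68 mm wide, 121 mm above the bench, 1 mm above the sander's table). z up along the bore, x axis towards the keyway, turning with the hub; a white line on the face, outside the keyway, marks it. Bore 20 mm in diameter, straight down; keyway 8 mm wide, reaching 15 mm from the axis, cut all the way down from the face.
- sander: Bench spindle sander: fixed grey machine, aluminium table 120 mm above the bench. Origin on the bench under the hub axis; own x to its back, y to the robot's left. The table reaches 140 mm to front and back, 130 mm right and 300 mm left of the hub axis. The guard's rail runs along the back, 115 mm behind the hub axis, its top 138 mm above the bench.
- drum_mid (a point): Medium drum with the red-brown sleeve, the one to fit: centre of its sleeve, half-way up. Sleeve 38 mm in diameter, 70 mm tall; nut on top ends 44 mm above this point; underside of its 40 mm wide, 6 mm thick steel collar 41 mm below. z up along the spindle, x axis towards the key's side, also marked by white lines on the top and the collar's rim. About 0.4 kg.
- drum_seat (a point): Same drum, same axes: centre of the collar's underside, to sit flush on the hub's face. Below it a shaft 45 mm long, 18 mm in diameter, last 5 mm tapered to 13. Key on the +x side: 6 mm wide, to 13 mm from the axis, 4 to 31 mm below this point. So the last 14 mm is plain and enters at any angle; then the key lands on the face (point 31 mm above it) unless within about 0.1 rad of the keyway.
- rack: Fixed wooden rack block, 290 x 90 x 60 mm, origin under its centre, holes along its own x axis at -95, 0 and +95 mm. The three drums stand in its 31 mm wide round holes, the collars resting on the top (60 mm above the bench), in any order.
- small_drum: Slim drum with a dark grey sleeve 27 mm in diameter, otherwise built as the medium one, in another hole of the rack. Leave alone. Origin: underside of its collar.
- large_drum: Thick drum with a dark green sleeve 52 mm in diameter, otherwise built as the medium one, in another hole of the rack. Leave alone. Origin: underside of its collar.
- wrench: Steel wrench 150 mm long lying on the left front of the sander's table. Leave alone.
- glue_bottle: White bottle with an orange cap, 56 mm in diameter, 150 mm tall, at the back of the bench. Leave alone. Origin under its centre.
- gesso_jar: White jar with a blue lid, 84 mm in diameter, 100 mm tall, to the right of the rack. Leave alone. Origin under its centre.
- cork_block: Cork sanding block, 110 x 65 x 35 mm, at the front of the bench. Leave alone. Origin under its centre.
- frame_corner: L-shaped sample of dark picture-frame moulding with a gilt edge, arms 120 to 140 mm long, 24 mm high, at the front of the bench. Leave alone. Origin at its corner.
- tea_mug: White mug, 76 mm in diameter, 80 mm tall, to the right of the rack. Leave alone. Origin under its centre.
- hub (a joint): Angle of the hub and its keyway about the vertical, rad, from the sander's own x axis, growing anticlockwise seen from above; starts anywhere within -1 to 1. It turns only against the drag of motor and belt (0.25 N m): a key rubbing lightly on its face does not turn it, a key inside the keyway does.
- ejector (a joint): Sprung ejector pin in the bore, m pressed: 0 = up, its top 37 mm below the hub's face; 0.008 = drum fully home. Pressing it takes 8 N at first and 14.4 N at 0.008; the drum's own weight does not press it, so a drum let go stands 8 mm too high.
Not all that is in view belongs to the job. Leave any purple look-alike of the part that bears drum_mid alone.

How it is judged:
By the outcome, as a careful person would: the job done as asked, in the order asked, and still so for the second after the job is handed in, while the arm keeps its last pose, push and grip.
It also fails if it takes over 58 s, if anything falls off the work surface, if the arm or the gripper's body presses on something with over 40 N, if the wrist force passes 120 N, or if a joint passes its speed limit or range.

## Working session

There is one attempt and no reset: what is moved stays moved. The work goes in short steps, Python scripts to look and compute and a tool call to move; the robot and the scene stay as the last step left them, time stands still between calls to the robot, and variables do not carry over. Pictures are saved under pics/ and viewed, and the job is handed in when it is done.

Besides the shell and the picture viewer there is one more tool, called as name(argument=value, ...) on one line, values as JSON. move_arm: Moves the arm, as the interface text tells. Its arguments: {"type":"object","properties":{"targets":{"type":"array"},"hand":{"type":"number"},"squeeze":{"type":"number"}},"required":["targets"]}

```bash
mkdir -p pics; ls; cat > h.py <<'E'
import numpy as np, cv2
from rig import env, get_image
def snap(n,tag):
    im=get_image(n); cv2.imwrite(f'pics/{tag}.png',im['pixels'][:,:,::-1]); np.savez(f'pics/{tag}.npz',**im); return im
def ld(tag): return np.load(f'pics/{tag}.npz')
def px(im,u,v,z=None,h=None):
    K=im['intrinsics'];R=im['R'];t=im['t']
    d=np.linalg.inv(K)@np.array([u,v,1.0])
    c=-R.T@t; dw=R.T@d
    if h is not None: s=(h-c[2])/dw[2]
    else: s=float(im['z_map'][int(round(v)),int(round(u))]) if z is None else z
    return c+dw*s
def proj(im,X):
    p=im['intrinsics']@(im['R']@np.array(X)+im['t']); return p[:2]/p[2]
E
python3 - <<'E'
from h import *
for n in('top','side'):
    im=snap(n,n+'0'); print(n,im['intrinsics'].tolist(),(-im['R'].T@im['t']).round(3),im['R'].round(3).tolist())
s=env.observe()
for k,v in s.items(): print(k,np.round(v,4).tolist())
E
```

```text
pics
top [[449.0444831414531, 0.0, 319.74663365613793], [0.0, 449.0444831414531, 196.76463549352238], [0.0, 0.0, 1.0]] [ 0.416 -0.103  1.6  ] [[0.012, -1.0, 0.02], [-0.998, -0.013, -0.056], [0.056, -0.019, -0.998]]
side [[427.0728178146151, 0.0, 309.46085250791947], [0.0, 427.0728178146151, 206.89447890919334], [0.0, 0.0, 1.0]] [ 0.455 -1.066  0.861] [[0.999, -0.05, 0.015], [-0.017, -0.591, -0.806], [0.049, 0.805, -0.591]]
time_s 0.1
q [-85.5029, 21.8368, 74.3804, 0.0021, 83.8593, -12.3382]
qvel [-0.0072, -0.0339, -0.1239, -0.0177, -0.0901, -0.0146]
joint_efforts [0.0054, -44.9219, -23.1655, -0.0, 0.0037, -0.0]
position [0.1593, -0.5262, 0.2388]
tool_rot [[-0.9571, -0.0001, 0.2896], [-0.2896, 0.0013, -0.9571], [-0.0003, -1.0, -0.0013]]
ft_force [0.6735, 0.5873, 0.5768]
wrist_torque [-0.0346, 0.0375, -0.0067]
grip_width 0.0854
```

View pics/top0.png

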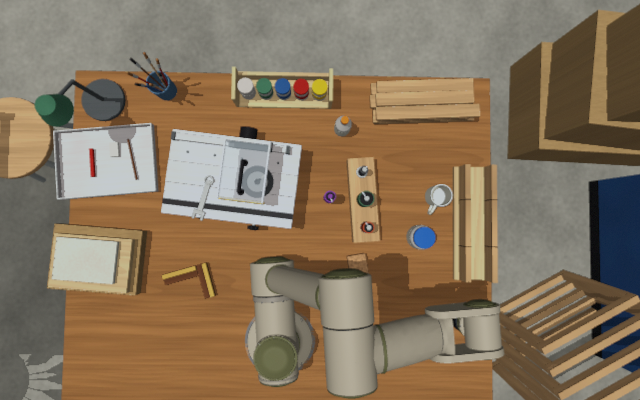

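View pics/side0.png

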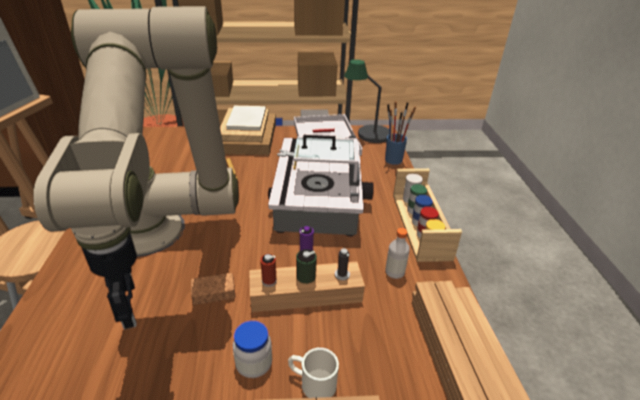

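The side view shows the red-brown drum at about (269,268), the nearest rack hole, then green and grey. A purple look-alike stands at (307,240), and the sander's hub is at (318,183). Next I'll enlarge the crops.

```bash
python3 - <<'E'
from h import *
def crop(tag,u0,v0,u1,v1,k,out):
    im=cv2.imread(f'pics/{tag}.png')[v0:v1,u0:u1]; cv2.imwrite(f'pics/{out}.png',cv2.resize(im,None,fx=k,fy=k,interpolation=cv2.INTER_CUBIC))
crop('top0',155,120,310,235,5,'c1'); crop('top0',320,145,400,275,4,'c2'); crop('side0',240,220,370,310,6,'c3'); crop('side0',265,125,380,235,5,'c4')
E
```

```text
(no output)
```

View pics/c1.png

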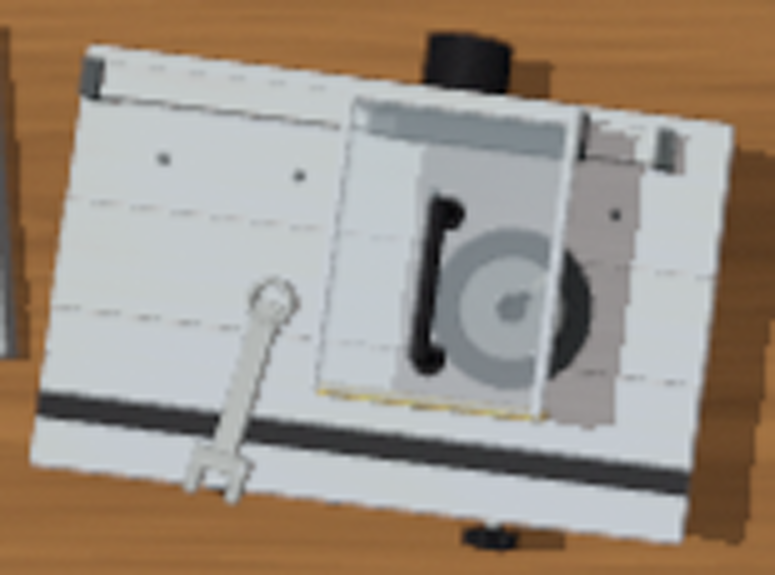

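View pics/c2.png

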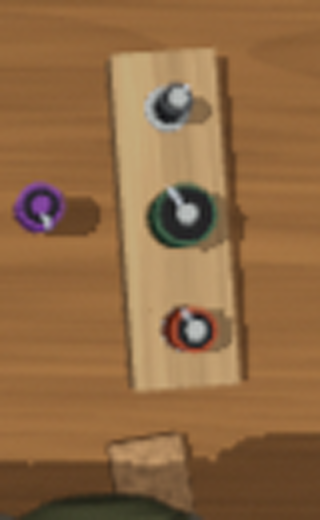

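View pics/c3.png

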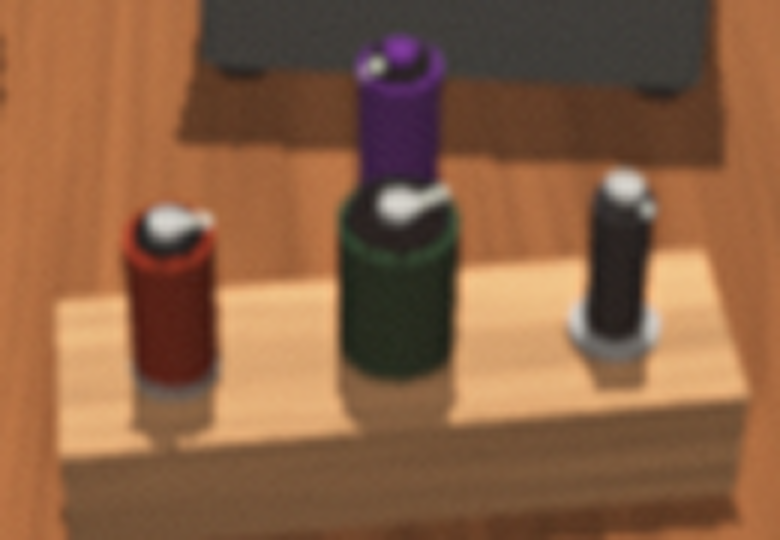

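View pics/c4.png

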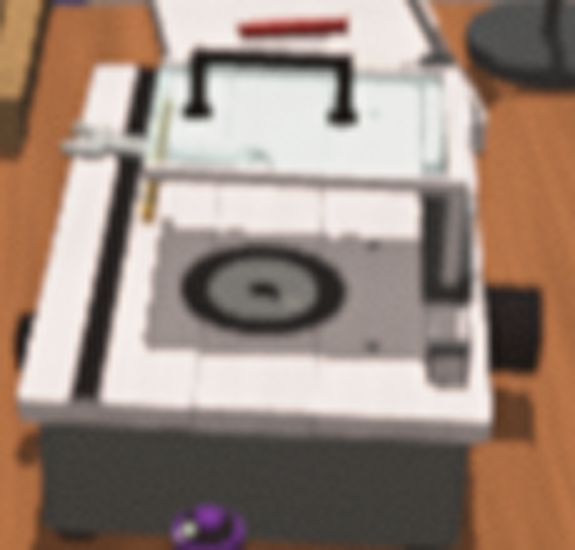

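```bash
python3 - <<'E'
from h import *
t=ld('top0'); s=ld('side0')
P=lambda n,im,u,v,h:print(n,px(im,u,v,h=h).round(4))
P('hub',t,155+512/5,120+305/5,.121)
P('hub s',s,265+263/5,125+290/5,.121)
P('hA',t,155+448/5,120+213/5,.266);P('hB',t,155+428/5,120+360/5,.266)
P('hA s',s,265+201/5,125+55/5,.27);P('hB s',s,265+347/5,125+62/5,.27)
# table corners
for n,u,v in(('BL',90,45),('BR',735,125),('FR',685,543),('FL',30,463)): P(n,t,155+u/5,120+v/5,.12)
for n,u,v in(('nut red',196,330),('nut green',187,213),('nut grey',179,97)): P(n,t,320+u/4,145+v/4,.145)
P('line red',t,320+184/4,145+315/4,.136+0.0)
P('nut red s',s,240+167/6,220+220/6,.145);P('line red s',s,240+207/6,220+218/6,.136)
for n,u,v in(('rBL',110,53),('rBR',217,48),('rFR',242,380),('rFL',134,388)): P(n,t,320+u/4,145+v/4,.06)
# mask red in both
import cv2
for nm,im in(('top',t),('side',s)):
    hsv=cv2.cvtColor(im['pixels'],cv2.COLOR_RGB2HSV)
    print(nm, [px(im,369,227).round(3) if nm=='top' else px(im,268,257).round(3)])
E
```

```text
hub [0.5487 0.0751 0.121 ]
hub s [0.5483 0.069  0.121 ]
hA [0.5901 0.0968 0.266 ]
hB [0.5022 0.1067 0.266 ]
hA s [0.5088 0.1014 0.27  ]
hB s [0.5965 0.0904 0.27  ]
BL [0.7174 0.357  0.12  ]
BR [ 0.6707 -0.0701  0.12  ]
FR [ 0.3935 -0.0412  0.12  ]
FL [0.4406 0.3877 0.12  ]
nut red [ 0.4004 -0.2914  0.145 ]
nut green [ 0.4952 -0.2835  0.145 ]
nut grey [ 0.5899 -0.2763  0.145 ]
line red [ 0.4124 -0.2827  0.136 ]
nut red s [ 0.4023 -0.2935  0.145 ]
line red s [ 0.4181 -0.2831  0.136 ]
rBL [ 0.6374 -0.2265  0.06  ]
rBR [ 0.6431 -0.3191  0.06  ]
rFR [ 0.3572 -0.3422  0.06  ]
rFL [ 0.3494 -0.2496  0.06  ]
top [array([ 0.402, -0.291,  0.145])]
side [array([ 0.403, -0.298,  0.148])]
```

```bash
cat >> h.py <<'E'
from scipy.spatial.transform import Rotation as Ro
def yawof(R): return np.degrees(np.arctan2(R[1,2],R[0,2]))
def plan(pos,yaw,n=None,step=58,start=None,yawstep=10):
    """rows from measured pose to world pos, tool-z yaw (deg), vertical tool; prints rows (mm,rad), simulates"""
    s=env.observe(); p=np.array(s['position']);R=np.array(s['tool_rot'])
    if start is not None: p=np.array(start,float)
    d=np.array(pos)-p; y=np.radians(yaw)
    z=np.array([np.cos(y),np.sin(y),0]);yy=np.array([0,0,-1.]);x=np.cross(yy,z)
    G=np.column_stack([x,yy,z]); rv=Ro.from_matrix(R.T@G).as_rotvec()
    if n is None: n=int(max(np.ceil(np.linalg.norm(d)*1000/step),np.ceil(np.degrees(np.linalg.norm(rv))/yawstep),1))
    n=int(np.ceil(n/5)*5); step_r=np.round(rv/n,4); cur=p.copy();Rc=R.copy()
    out=[]
    for i in range(n):
        w=(np.array(pos)-cur)/(n-i); sh=np.round(Rc.T@w*1000,1)
        out.append(list(sh)+list(step_r)); cur=cur+Rc@sh/1000; Rc=Rc@Ro.from_rotvec(step_r).as_matrix()
    print('from',p.round(4),'yaw',yawof(R).round(2),'n',n,'end',cur.round(4),yawof(Rc).round(2))
    for i in range(0,n,5): print([float(round(v,4)) for r in out[i:i+5] for v in r])
E
python3 - <<'E'
from h import *
plan([.548,.1005,.345],-96.2)
E
```

```text
from [ 0.1593 -0.5262  0.2388] yaw -73.16 n 15 end [0.548  0.1005 0.345 ] -96.2
[-36.9, -7.0, -32.5, 0.0001, 0.0268, -0.0, -36.0, -7.0, -33.5, 0.0001, 0.0268, -0.0, -35.1, -7.0, -34.4, 0.0001, 0.0268, -0.0, -34.2, -7.0, -35.3, 0.0001, 0.0268, -0.0, -33.2, -7.1, -36.3, 0.0001, 0.0268, -0.0]
[-32.2, -7.1, -37.1, 0.0001, 0.0268, -0.0, -31.2, -7.1, -38.0, 0.0001, 0.0268, -0.0, -30.2, -7.0, -38.8, 0.0001, 0.0268, -0.0, -29.2, -7.1, -39.6, 0.0001, 0.0268, -0.0, -28.1, -7.1, -40.4, 0.0001, 0.0268, -0.0]
[-27.0, -7.1, -41.1, 0.0001, 0.0268, -0.0, -25.9, -7.0, -41.8, 0.0001, 0.0268, -0.0, -24.8, -7.1, -42.5, 0.0001, 0.0268, -0.0, -23.6, -7.0, -43.1, 0.0001, 0.0268, -0.0, -22.4, -7.1, -43.7, 0.0001, 0.0268, -0.0]
```

move_arm(targets=[-37,-15,-32,0,0.027,0,-36,-15,-33,0,0.027,0,-35,-15,-34,0,0.027,0,-34,-12,-35,0,0.027,0,-33,-8,-36,0,0.027,0], hand=1, squeeze=25)

```text
time_s: 0.72
position: [0.2896, -0.3181, 0.3047]
tool_rot: [[-0.988, 0.0, 0.157], [-0.157, -0.0, -0.988], [-0.0, -1.0, 0.0]]
ft_force: [0.5, -0.1, -0.5]
grip_width: 0.0856
```

move_arm(targets=[-32,-8,-37,0,0.027,0,-31,-8,-38,0,0.027,0,-30,-8,-39,0,0.027,0,-29,-8,-40,0,0.027,0,-28,-8,-40,0,0.027,0])

```text
time_s: 1.35
position: [0.4185, -0.1092, 0.3444]
tool_rot: [[-1.0, -0.0, 0.023], [-0.023, 0.0, -1.0], [0.0, -1.0, -0.0]]
ft_force: [-0.0, -1.0, 0.3]
grip_width: 0.0855
```

```bash
python3 - <<'E'
from h import *
print(env.observe()['q'])
plan([.548,.1005,.345],-96.2)
E
```

```text
[-3.03862543e+01  6.14256725e+00  7.85598046e+01 -1.33719799e-03
  9.53182406e+01  5.83013099e+01]
from [ 0.4185 -0.1092  0.3444] yaw -88.69 n 5 end [0.548  0.1005 0.345 ] -96.19
[-26.9, -0.1, -41.3, 0.0, 0.0262, 0.0001, -25.8, -0.1, -42.0, 0.0, 0.0262, 0.0001, -24.6, -0.1, -42.7, 0.0, 0.0262, 0.0001, -23.5, -0.1, -43.3, 0.0, 0.0262, 0.0001, -22.4, -0.1, -43.9, 0.0, 0.0262, 0.0001]
```

move_arm(targets=[-27,0,-41,0,0.026,0,-26,0,-42,0,0.026,0,-25,0,-43,0,0.026,0,-23,0,-43,0,0.026,0,-22,0,-44,0,0.026,0])

```text
time_s: 1.98
position: [0.5476, 0.1004, 0.344]
tool_rot: [[-0.994, -0.001, -0.107], [0.107, -0.0, -0.994], [0.001, -1.0, 0.0]]
ft_force: [0.4, -1.0, 1.0]
grip_width: 0.0854
```

```bash
python3 - <<'E'
from h import *
plan([.548,.1005,.255],-96.2)
im=snap('top','top1');im=snap('side','side1')
E
```

```text
from [0.5476 0.1004 0.344 ] yaw -96.13 n 5 end [0.548  0.1005 0.255 ] -96.19
[-0.1, 17.8, -0.0, -0.0, 0.0002, 0.0001, -0.1, 17.8, -0.0, -0.0, 0.0002, 0.0001, -0.1, 17.8, -0.0, -0.0, 0.0002, 0.0001, -0.1, 17.8, -0.1, -0.0, 0.0002, 0.0001, -0.0, 17.8, -0.0, -0.0, 0.0002, 0.0001]
```

View pics/side1.png

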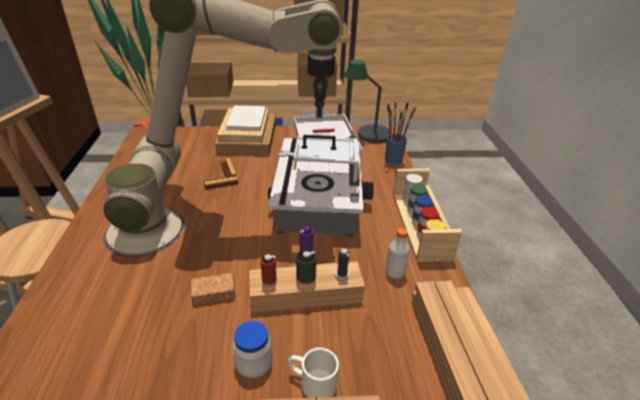

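The gripper hangs over the handle at (320,115), lined up with it. I'll go down and grip.

move_arm(targets=[0,18,0,0,0,0,0,18,0,0,0,0,0,18,0,0,0,0,0,18,0,0,0,0,0,16,0,0,0,0])

```text
time_s: 2.7
position: [0.5466, 0.0983, 0.2555]
tool_rot: [[-0.994, -0.001, -0.106], [0.106, -0.0, -0.994], [0.001, -1.0, 0.0]]
ft_force: [0.2, -0.3, -0.2]
grip_width: 0.0856
```

move_arm(targets=[0,0,0,0,0,0,0,0,0,0,0,0,0,0,0,0,0,0,0,0,0,0,0,0,0,0,0,0,0,0], hand=-1, squeeze=25)

```text
time_s: 3.32
position: [0.5472, 0.0991, 0.2571]
tool_rot: [[-0.994, 0.001, -0.106], [0.106, 0.0, -0.994], [-0.001, -1.0, -0.0]]
ft_force: [-0.5, 1.9, 5.8]
grip_width: 0.0111
```

move_arm(targets=[0,0,-20,0,0,0,0,0,-35,0,0,0,0,0,-40,0,0,0,0,0,-35,0,0,0,0,0,-20,0,0,0])

```text
time_s: 3.95
position: [0.5637, 0.2488, 0.2571]
tool_rot: [[-0.994, 0.003, -0.106], [0.106, -0.001, -0.994], [-0.003, -1.0, 0.001]]
ft_force: [2.5, -3.9, 6.2]
grip_width: 0.0111
```

move_arm(targets=[0,0,-6,0,0,0,0,0,-5,0,0,0,0,0,-4,0,0,0,0,0,-3,0,0,0,0,0,-2,0,0,0])

```text
time_s: 4.58
position: [0.5657, 0.2673, 0.2571]
tool_rot: [[-0.994, 0.002, -0.107], [0.107, -0.001, -0.994], [-0.002, -1.0, 0.001]]
ft_force: [2.2, -3.6, 5.7]
grip_width: 0.0112
```

move_arm(targets=[0,0,-2,0,0,0,0,0,-2,0,0,0,0,0,-1.5,0,0,0,0,0,-1.5,0,0,0,0,0,-1,0,0,0])

```text
time_s: 5.2
position: [0.5666, 0.2751, 0.2571]
tool_rot: [[-0.994, 0.002, -0.107], [0.107, -0.001, -0.994], [-0.002, -1.0, 0.001]]
ft_force: [1.2, -7.2, 5.6]
grip_width: 0.0107
```

move_arm(targets=[0,0,-1,0,0,0,0,0,-1,0,0,0,0,0,-1,0,0,0,0,0,0,0,0,0,0,0,0,0,0,0])

```text
time_s: 5.82
position: [0.5666, 0.2752, 0.2571]
tool_rot: [[-0.994, 0.0, -0.109], [0.109, -0.007, -0.994], [-0.001, -1.0, 0.007]]
ft_force: [-2.5, -16.9, 7.8]
grip_width: 0.011
```

The guard is against its stop: the force rose to 17 N with no motion. I'll unload, release and rise.

move_arm(targets=[0,0,1.5,0,0,0,0,0,1,0,0,0,0,0,0,0,0,0,0,0,0,0,0,0,0,0,0,0,0,0])

```text
time_s: 6.45
position: [0.5666, 0.2751, 0.2571]
tool_rot: [[-0.994, 0.002, -0.107], [0.107, -0.002, -0.994], [-0.002, -1.0, 0.002]]
ft_force: [0.1, -5.4, 5.6]
grip_width: 0.0111
```

move_arm(targets=[0,0,0,0,0,0,0,0,0,0,0,0,0,0,0,0,0,0,0,0,0,0,0,0,0,0,0,0,0,0], hand=1)

```text
time_s: 7.08
position: [0.5659, 0.2764, 0.2563]
tool_rot: [[-0.994, -0.0, -0.106], [0.106, 0.0, -0.994], [0.0, -1.0, 0.0]]
ft_force: [-0.3, -0.7, 0.8]
grip_width: 0.0851
```

move_arm(targets=[0,-15,0,0,0,0,0,-25,0,0,0,0,0,-25,0,0,0,0,0,-20,0,0,0,0,0,-10,0,0,0,0])

```text
time_s: 7.7
position: [0.566, 0.2764, 0.3534]
tool_rot: [[-0.994, 0.003, -0.106], [0.106, 0.001, -0.994], [-0.003, -1.0, -0.001]]
ft_force: [-0.6, -0.3, -0.1]
grip_width: 0.0856
```

```bash
python3 - <<'E'
from h import *
im=snap('top','top2');im=snap('side','side2')
def crop(tag,u0,v0,u1,v1,k,out):
    im=cv2.imread(f'pics/{tag}.png')[v0:v1,u0:u1]; cv2.imwrite(f'pics/{out}.png',cv2.resize(im,None,fx=k,fy=k,interpolation=cv2.INTER_CUBIC))
crop('top2',155,120,310,235,5,'d1'); crop('side2',265,125,380,235,5,'d4')
E
```

```text
(no output)
```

View pics/d1.png

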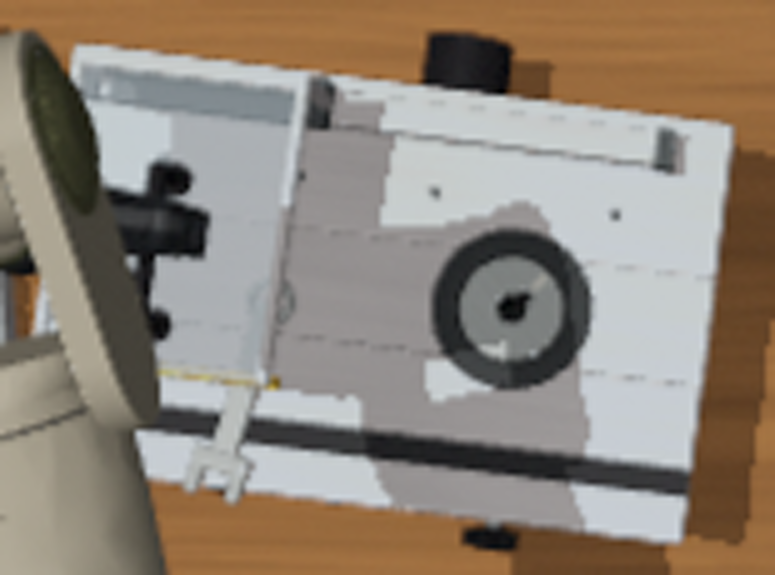

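View pics/d4.png

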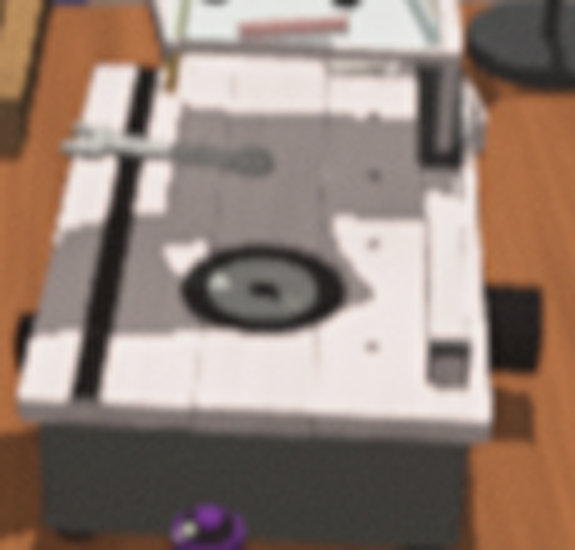

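```bash
python3 - <<'E'
from h import *
def crop(tag,u0,v0,u1,v1,k,out):
    im=cv2.imread(f'pics/{tag}.png')[v0:v1,u0:u1]; cv2.imwrite(f'pics/{out}.png',cv2.resize(im,None,fx=k,fy=k,interpolation=cv2.INTER_CUBIC))
crop('top2',239,163,277,201,16,'e1'); crop('side2',299,170,337,194,20,'e2'); crop('top2',350,210,388,248,16,'e3')
crop('side2',249,244,289,284,15,'e4')
E
```

```text
(no output)
```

View pics/e1.png

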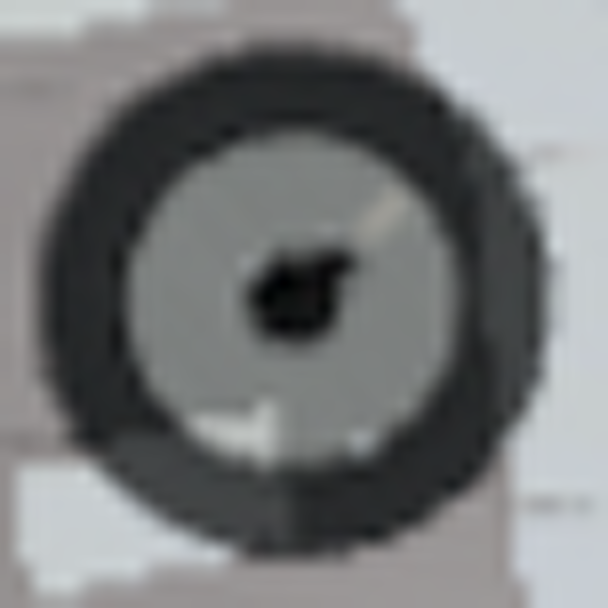

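View pics/e2.png

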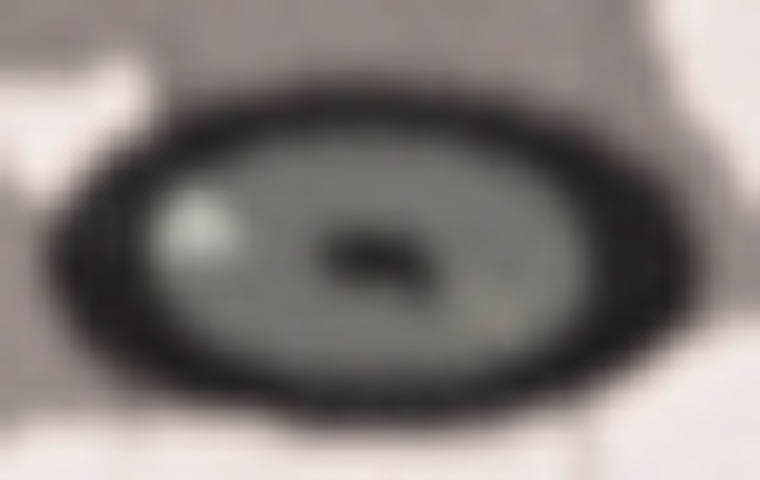

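View pics/e3.png

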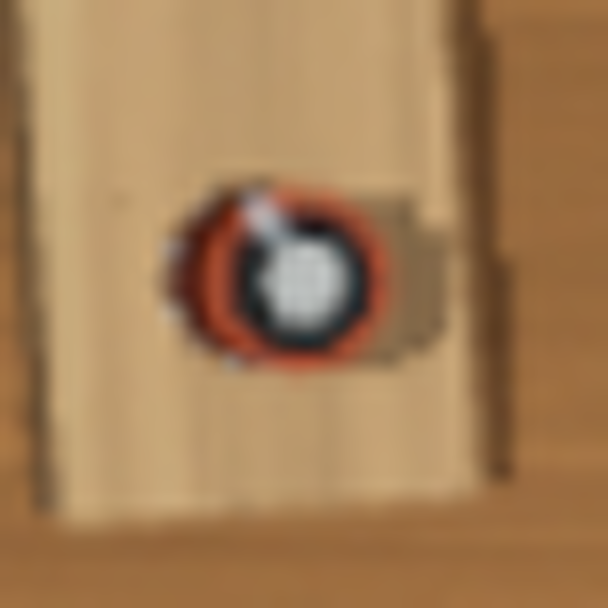

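View pics/e4.png

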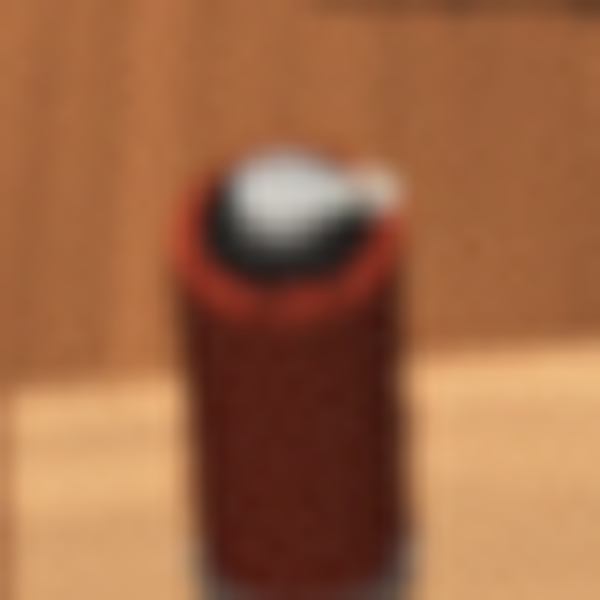

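```bash
cat >> h.py <<'E'
def up(u0,v0,k,x,y): return u0+(x+.5)/k-.5, v0+(y+.5)/k-.5
E
python3 - <<'E'
from h import *
t=ld('top2'); s=ld('side2')
def A(nm,a,b): d=b-a; print(nm,np.degrees(np.arctan2(d[1],d[0])).round(1),np.linalg.norm(d[:2]).round(4))
T=lambda x,y,h,u0=239,v0=163: px(t,*up(u0,v0,16,x,y),h=h)
c=T(294,300,.121);print('hub',c.round(4)); A('line in',c,T(358,243,.121));A('out',c,T(408,190,.121))
S=lambda x,y,h:px(s,*up(299,170,20,x,y),h=h)
c2=S(368,257,.121);print('hub s',c2.round(4)); A('line s',c2,S(500,310,.121));A('kw s',c2,S(430,290,.121))
D=lambda x,y,h:T(x,y,h,350,210)
c=D(298,278,.136);n=D(305,285,.145);print('drum',c.round(4),n.round(4));A('top',c,D(250,198,.136));A('',c,D(268,220,.136));A('n',n,D(250,198,.136));A('n',n,D(268,220,.136))
E4=lambda x,y,h:px(s,*up(249,244,15,x,y),h=h)
c=E4(290,237,.136);n=E4(283,195,.145);print('drum s',c.round(4),n.round(4));A('s',n,E4(385,185,.136));A('s',c,E4(385,185,.136))
# depth check for hub, drum
print(px(t,257,182).round(4),px(t,262,176).round(4),px(t,365,223).round(4))
E
```

```text
hub [0.5477 0.0767 0.121 ]
line in -47.2 0.0176
out -44.9 0.0326
hub s [0.5464 0.0727 0.121 ]
line s -38.6 0.0254
kw s -46.9 0.0135
drum [ 0.4022 -0.2898  0.136 ] [ 0.4009 -0.2901  0.145 ]
top 31.5 0.0189
 27.9 0.0133
n 30.3 0.0202
n 26.4 0.0146
drum s [ 0.402  -0.2934  0.136 ] [ 0.4012 -0.293   0.145 ]
s 35.8 0.0198
s 38.0 0.0194
[0.5487 0.0811 0.0819] [0.5658 0.0607 0.1172] [ 0.4148 -0.2795  0.135 ]
```

Guard is open. In the top view the hub is at (257,181), about (0.547, 0.076), with the keyway at about -45°. The drum is at about (0.4015, -0.290), with its key at about 32°. I'll go above the drum.

```bash
python3 - <<'E'
from h import *
plan([.4015,-.290,.240],-45)
E
```

```text
from [0.5661 0.2764 0.3527] yaw -96.08 n 15 end [ 0.4015 -0.29    0.24  ] -45.03
[6.9, 7.5, 38.7, -0.0, -0.0594, -0.0002, 9.2, 7.5, 38.2, -0.0, -0.0594, -0.0002, 11.5, 7.5, 37.6, -0.0, -0.0594, -0.0002, 13.7, 7.5, 36.9, -0.0, -0.0594, -0.0002, 15.8, 7.5, 36.0, -0.0, -0.0594, -0.0002]
[17.9, 7.5, 35.0, -0.0, -0.0594, -0.0002, 20.0, 7.5, 33.9, -0.0, -0.0594, -0.0002, 22.0, 7.5, 32.6, -0.0, -0.0594, -0.0002, 23.9, 7.5, 31.3, -0.0, -0.0594, -0.0002, 25.7, 7.5, 29.8, -0.0, -0.0594, -0.0002]
[27.4, 7.4, 28.2, -0.0, -0.0594, -0.0002, 29.0, 7.5, 26.5, -0.0, -0.0594, -0.0002, 30.5, 7.5, 24.8, -0.0, -0.0594, -0.0002, 32.0, 7.4, 22.9, -0.0, -0.0594, -0.0002, 33.2, 7.5, 21.0, -0.0, -0.0594, -0.0002]
```

move_arm(targets=[7,0,39,0,-0.059,0,9,0,38,0,-0.059,0,11,5,38,0,-0.059,0,14,10,37,0,-0.059,0,16,10,36,0,-0.059,0])

```text
time_s: 8.43
position: [0.5102, 0.0859, 0.3254]
tool_rot: [[-0.982, -0.001, 0.19], [-0.19, 0.0, -0.982], [0.001, -1.0, -0.0]]
ft_force: [-0.1, 0.2, 0.2]
grip_width: 0.0849
```

move_arm(targets=[18,10,35,0,-0.059,0,20,10,34,0,-0.059,0,22,10,33,0,-0.059,0,24,10,31,0,-0.059,0,26,10,30,0,-0.059,0])

```text
time_s: 9.05
position: [0.4543, -0.1033, 0.2754]
tool_rot: [[-0.884, -0.001, 0.467], [-0.467, 0.001, -0.884], [0.001, -1.0, -0.001]]
ft_force: [0.9, -0.3, -0.3]
grip_width: 0.0851
```

```bash
python3 - <<'E'
from h import *
plan([.4015,-.290,.240],-45)
E
```

```text
from [ 0.4543 -0.1033  0.2754] yaw -62.17 n 5 end [ 0.4015 -0.29    0.24  ] -45.01
[26.8, 7.1, 28.1, 0.0002, -0.0599, 0.0001, 28.4, 7.1, 26.4, 0.0002, -0.0599, 0.0001, 29.9, 7.1, 24.7, 0.0002, -0.0599, 0.0001, 31.4, 7.1, 22.9, 0.0002, -0.0599, 0.0001, 32.7, 7.0, 20.9, 0.0002, -0.0599, 0.0001]
```

move_arm(targets=[27,7,28,0,-0.06,0,28,7,26,0,-0.06,0,30,7,25,0,-0.06,0,31,7,23,0,-0.06,0,33,7,21,0,-0.06,0])

```text
time_s: 9.68
position: [0.4015, -0.2897, 0.2405]
tool_rot: [[-0.707, -0.001, 0.707], [-0.707, 0.001, -0.707], [-0.0, -1.0, -0.001]]
ft_force: [0.3, -0.1, -0.3]
grip_width: 0.0855
```

```bash
python3 - <<'E'
from h import *
plan([.4015,-.290,.098],-45,n=5)
im=snap('side','side3')
cv2.imwrite('pics/f.png',cv2.resize(cv2.imread('pics/side3.png')[150:310,200:380],None,fx=4,fy=4,interpolation=cv2.INTER_CUBIC))
E
```

```text
from [ 0.4015 -0.2897  0.2405] yaw -44.98 n 5 end [ 0.4015 -0.29    0.098 ] -45.01
[0.0, 28.5, 0.1, 0.0002, 0.0001, -0.0, 0.1, 28.5, 0.1, 0.0002, 0.0001, -0.0, 0.0, 28.5, 0.0, 0.0002, 0.0001, -0.0, 0.1, 28.5, 0.1, 0.0002, 0.0001, -0.0, 0.0, 28.5, -0.0, 0.0002, 0.0001, -0.0]
```

View pics/f.png

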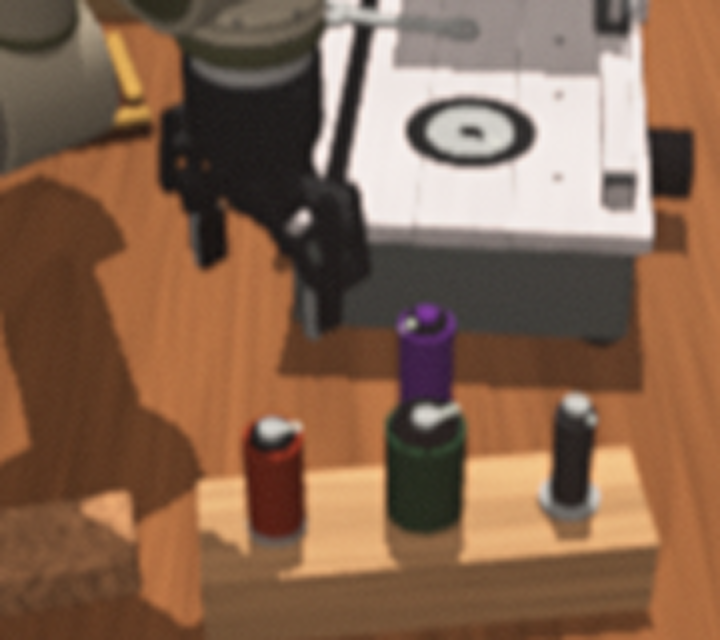

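The open fingers, with tips at (207,262) and (315,335) in the crop, straddle the red drum's axis at x≈272. I'll descend.

move_arm(targets=[0,32,0,0,0,0,0,35,0,0,0,0,0,35,0,0,0,0,0,28,0,0,0,0,0,12,0,0,0,0])

```text
time_s: 10.35
position: [0.4016, -0.288, 0.0978]
tool_rot: [[-0.708, -0.002, 0.706], [-0.706, 0.002, -0.708], [-0.0, -1.0, -0.003]]
ft_force: [1.4, -1.0, -0.1]
grip_width: 0.0856
```

move_arm(targets=[0,0,0,0,0,0,0,0,0,0,0,0,0,0,0,0,0,0,0,0,0,0,0,0,0,0,0,0,0,0], hand=-1, squeeze=80)

```text
time_s: 10.98
position: [0.4026, -0.2892, 0.1005]
tool_rot: [[-0.708, 0.002, 0.706], [-0.706, -0.002, -0.708], [0.0, -1.0, 0.002]]
ft_force: [-0.1, 0.0, 5.1]
grip_width: 0.0365
```

move_arm(targets=[0,-15,0,0,0,0,0,-35,0,0,0,0,0,-45,0,0,0,0,0,-45,0,0,0,0,0,-20,0,0,0,0])

```text
time_s: 11.6
position: [0.4023, -0.2889, 0.262]
tool_rot: [[-0.708, 0.002, 0.706], [-0.706, -0.003, -0.708], [0.0, -1.0, 0.004]]
ft_force: [-0.1, -0.0, -4.9]
grip_width: 0.0365
```

```bash
python3 - <<'E'
from h import *
plan([.5465,.0764,.26],-122)
im=snap('side','side4');im=snap('top','top4')
cv2.imwrite('pics/g.png',cv2.resize(cv2.imread('pics/side4.png')[130:310,200:380],None,fx=3,fy=3,interpolation=cv2.INTER_CUBIC))
E
```

```text
from [ 0.4023 -0.2889  0.262 ] yaw -45.09 n 10 end [0.5465 0.0764 0.26  ] -121.98
[-36.0, 0.1, -15.7, -0.0003, 0.1342, -0.0002, -33.6, 0.1, -20.4, -0.0003, 0.1342, -0.0002, -30.5, 0.1, -24.7, -0.0003, 0.1342, -0.0002, -27.0, 0.1, -28.5, -0.0003, 0.1342, -0.0002, -22.9, 0.2, -31.9, -0.0003, 0.1342, -0.0002]
[-18.4, 0.2, -34.7, -0.0003, 0.1342, -0.0002, -13.7, 0.1, -36.8, -0.0003, 0.1342, -0.0002, -8.6, 0.2, -38.3, -0.0003, 0.1342, -0.0002, -3.4, 0.2, -39.1, -0.0003, 0.1342, -0.0002, 1.9, 0.1, -39.3, -0.0003, 0.1342, -0.0002]
```

View pics/g.png

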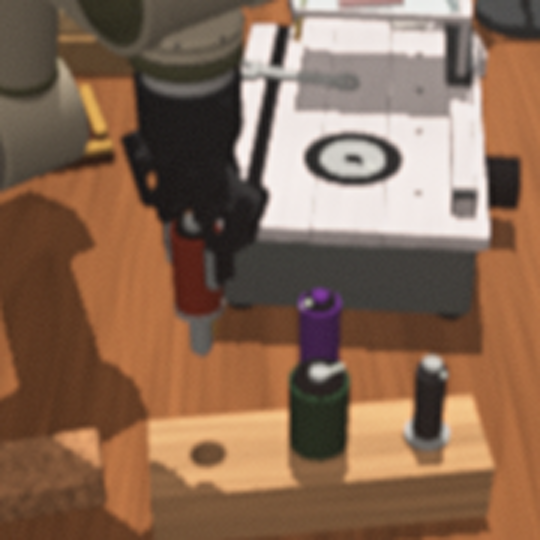

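The drum is held and clear of the rack, with its shaft tip at (203,345) in the crop. I'll carry it over to the hub while turning it.

move_arm(targets=[-36,0,-16,0,0.134,0,-34,0,-20,0,0.134,0,-31,0,-25,0,0.134,0,-27,0,-29,0,0.134,0,-23,0,-32,0,0.134,0])

```text
time_s: 12.32
position: [0.4745, -0.1034, 0.2579]
tool_rot: [[-0.994, -0.002, 0.109], [-0.109, 0.001, -0.994], [0.002, -1.0, -0.001]]
ft_force: [0.5, -0.2, -4.1]
grip_width: 0.0363
```

move_arm(targets=[-18,0,-35,0,0.134,0,-14,0,-37,0,0.134,0,-9,0,-38,0,0.134,0,-3,0,-38,0,0.134,0,2,0,-37,0,0.134,0])

```text
time_s: 12.95
position: [0.5449, 0.0763, 0.2577]
tool_rot: [[-0.847, -0.003, -0.532], [0.532, 0.0, -0.847], [0.002, -1.0, 0.001]]
ft_force: [0.5, -0.3, -3.7]
grip_width: 0.0369
```

```bash
python3 - <<'E'
from h import *
plan([.5465,.0764,.23],-122,n=5)
im=snap('side','side5');im=snap('top','top5')
cv2.imwrite('pics/i.png',cv2.resize(cv2.imread('pics/side5.png')[90:210,270:370],None,fx=6,fy=6,interpolation=cv2.INTER_CUBIC)[:600])
cv2.imwrite('pics/i2.png',cv2.resize(cv2.imread('pics/top5.png')[130:230,200:310],None,fx=6,fy=6,interpolation=cv2.INTER_CUBIC))
E
```

```text
from [0.5449 0.0763 0.2577] yaw -122.11 n 5 end [0.5465 0.0764 0.23  ] -122.0
[-0.3, 5.5, -0.2, -0.0003, -0.0004, 0.0005, -0.3, 5.6, -0.2, -0.0003, -0.0004, 0.0005, -0.2, 5.5, -0.2, -0.0003, -0.0004, 0.0005, -0.3, 5.6, -0.2, -0.0003, -0.0004, 0.0005, -0.2, 5.5, -0.2, -0.0003, -0.0004, 0.0005]
```

View pics/i.png

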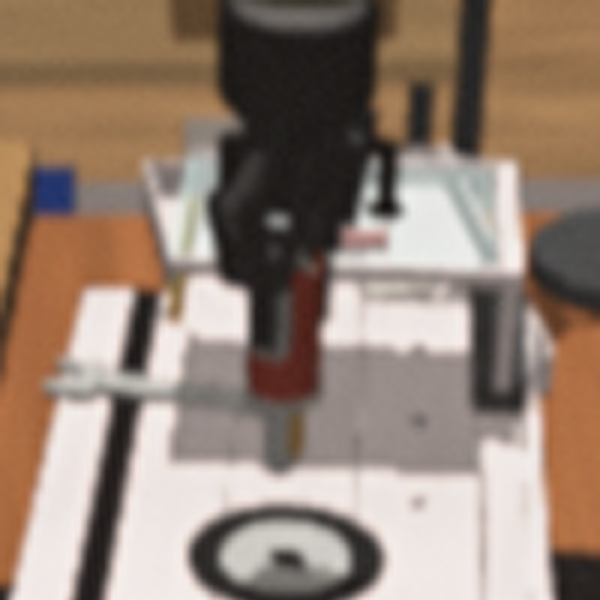

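View pics/i2.png

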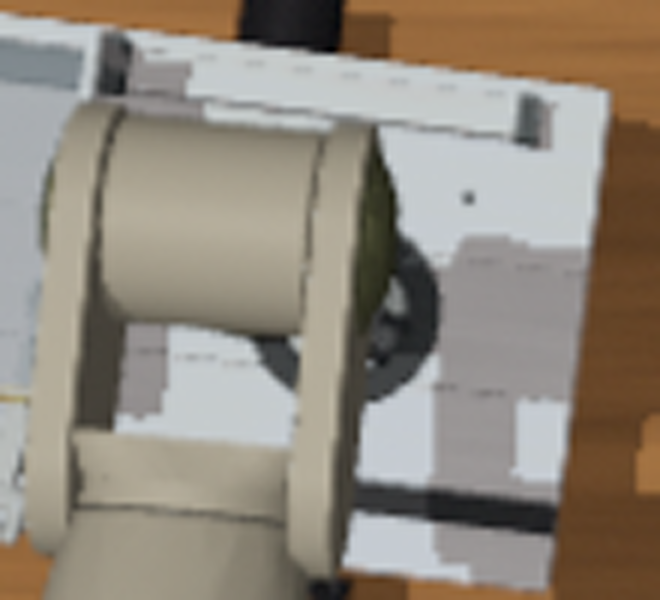

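```bash
python3 - <<'E'
from h import *
cv2.imwrite('pics/j.png',cv2.resize(cv2.imread('pics/side5.png')[130:194,297:337],None,fx=9,fy=9,interpolation=cv2.INTER_CUBIC))
E
```

```text
(no output)
```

View pics/j.png

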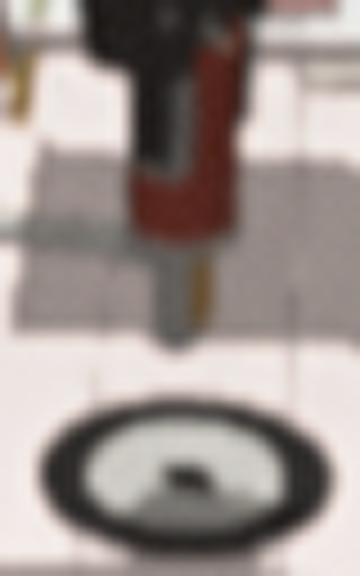

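```bash
python3 - <<'E'
from h import *
s=ld('side5')
for n,x,y,h in(('tip',177,345,.172),('collar c',183,225,.217),('bore',184,478,.121),('face c',185,470,.121)):
    print(n,px(s,*up(297,130,9,x,y),h=h).round(4))
for X in([.5449,.0763,.172],[.5449,.0763,.217],[.5465,.0764,.121]): 
    p=proj(s,X); print(((p-[297,130]+.5)*9-.5).round(1))
E
```

```text
tip [0.5432 0.077  0.172 ]
collar c [0.5444 0.0811 0.217 ]
bore [0.5465 0.071  0.121 ]
face c [0.5472 0.0761 0.121 ]
[182.1 346. ]
[185.5 232. ]
[183.  469.6]
```

move_arm(targets=[-2.2,8,-1.4,0,0,0,0,12,0,0,0,0,0,13,0,0,0,0,0,10,0,0,0,0,0,6,0,0,0,0])

```text
time_s: 13.68
position: [0.5475, 0.0748, 0.2095]
tool_rot: [[-0.849, -0.001, -0.528], [0.528, 0.0, -0.849], [0.001, -1.0, 0.0]]
ft_force: [0.1, 0.5, -3.5]
grip_width: 0.0365
```

move_arm(targets=[0,2,0,0,0,0,0,2,0,0,0,0,0,2,0,0,0,0,0,2,0,0,0,0,0,2,0,0,0,0])

```text
time_s: 14.3
position: [0.5477, 0.075, 0.2003]
tool_rot: [[-0.849, 0.0, -0.528], [0.528, -0.0, -0.849], [-0.0, -1.0, -0.0]]
ft_force: [-0.5, 0.4, -4.6]
grip_width: 0.036
```

move_arm(targets=[0,1,0,0,0,0,0,1,0,0,0,0,0,1,0,0,0,0,0,1,0,0,0,0,0,0.5,0,0,0,0])

```text
time_s: 14.92
position: [0.5477, 0.0749, 0.1958]
tool_rot: [[-0.849, 0.0, -0.528], [0.528, -0.0, -0.849], [-0.0, -1.0, -0.0]]
ft_force: [0.2, 0.6, -4.1]
grip_width: 0.0368
```

```bash
python3 - <<'E'
from h import *
im=snap('side','side6')
cv2.imwrite('pics/k.png',cv2.resize(cv2.imread('pics/side6.png')[140:200,290:340],None,fx=10,fy=10,interpolation=cv2.INTER_CUBIC))
E
```

```text
(no output)
```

View pics/k.png

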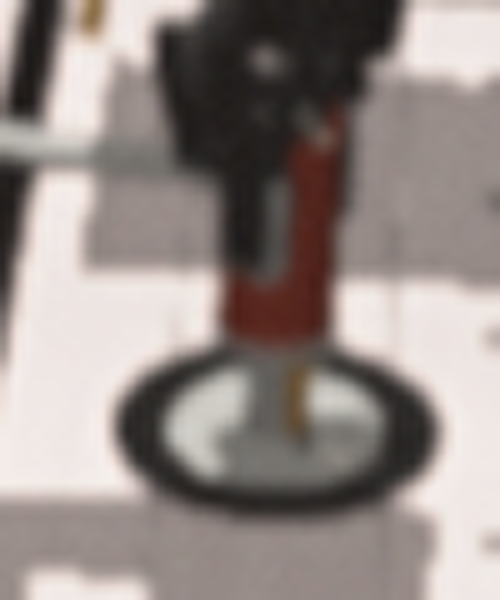

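The shaft tip is in the bore, and the brass key at (297,420) sits above the dark keyway notch at (303,442). I'll go down gently and watch the force.

move_arm(targets=[0,1,0,0,0,0,0,1,0,0,0,0,0,1,0,0,0,0,0,1,0,0,0,0,0,1,0,0,0,0])

```text
time_s: 15.6
position: [0.5477, 0.075, 0.1908]
tool_rot: [[-0.849, 0.0, -0.528], [0.528, -0.0, -0.849], [-0.0, -1.0, -0.0]]
ft_force: [0.8, -0.5, -3.8]
grip_width: 0.0365
```

move_arm(targets=[0,0.6,0,0,0,0,0,0.6,0,0,0,0,0,0.6,0,0,0,0,0,0.6,0,0,0,0,0,0.6,0,0,0,0])

```text
time_s: 16.23
position: [0.5477, 0.075, 0.1878]
tool_rot: [[-0.849, 0.0, -0.528], [0.528, -0.0, -0.849], [-0.0, -1.0, 0.0]]
ft_force: [0.4, -0.8, -3.4]
grip_width: 0.0364
```

move_arm(targets=[0,1,0,0,0,0,0,1,0,0,0,0,0,1,0,0,0,0,0,1,0,0,0,0,0,1,0,0,0,0])

```text
time_s: 16.85
position: [0.5477, 0.075, 0.1828]
tool_rot: [[-0.849, 0.0, -0.528], [0.528, 0.0, -0.849], [-0.0, -1.0, -0.0]]
ft_force: [0.8, -0.3, -3.7]
grip_width: 0.0366
```

move_arm(targets=[0,1.5,0,0,0,0,0,1.5,0,0,0,0,0,1.5,0,0,0,0,0,1.5,0,0,0,0,0,1.5,0,0,0,0])

```text
time_s: 17.48
position: [0.5477, 0.075, 0.1752]
tool_rot: [[-0.849, 0.0, -0.528], [0.528, 0.0, -0.849], [-0.0, -1.0, -0.0]]
ft_force: [0.5, -0.5, -4.2]
grip_width: 0.0365
```

move_arm(targets=[0,1.5,0,0,0,0,0,1.5,0,0,0,0,0,1.5,0,0,0,0,0,1,0,0,0,0,0,1,0,0,0,0])

```text
time_s: 18.1
position: [0.5479, 0.0749, 0.1694]
tool_rot: [[-0.849, 0.001, -0.528], [0.528, -0.0, -0.849], [-0.001, -1.0, -0.0]]
ft_force: [-1.1, 0.3, 3.9]
grip_width: 0.0363
```

move_arm(targets=[0,1,0,0,0,0,0,1,0,0,0,0,0,1,0,0,0,0,0,1,0,0,0,0,0,1,0,0,0,0])

```text
time_s: 18.73
position: [0.5479, 0.0749, 0.1645]
tool_rot: [[-0.849, 0.001, -0.528], [0.528, -0.0, -0.849], [-0.001, -1.0, -0.0]]
ft_force: [-1.3, -0.5, 8.4]
grip_width: 0.0368
```

move_arm(targets=[0,1,0,0,0,0,0,1,0,0,0,0,0,0.7,0,0,0,0,0,0.5,0,0,0,0,0,0.5,0,0,0,0])

```text
time_s: 19.35
position: [0.5481, 0.0749, 0.1615]
tool_rot: [[-0.849, 0.002, -0.528], [0.528, -0.0, -0.849], [-0.002, -1.0, -0.001]]
ft_force: [-3.9, -1.1, 15.0]
grip_width: 0.0364
```

move_arm(targets=[0,0.5,0,0,0,0,0,0.5,0,0,0,0,0,0,0,0,0,0,0,0,0,0,0,0,0,0,0,0,0,0])

```text
time_s: 19.98
position: [0.5481, 0.0749, 0.1615]
tool_rot: [[-0.849, 0.003, -0.528], [0.528, -0.001, -0.849], [-0.003, -1.0, -0.001]]
ft_force: [-6.2, -0.9, 19.6]
grip_width: 0.0369
```

```bash
python3 - <<'E'
from h import *
s=env.observe(); print(s['time_s'],s['position'].round(5),s['ft_force'].round(2),s['wrist_torque'].round(3),s['tool_rot'].round(4).tolist())
im=snap('side','side7');snap('top','top7')
cv2.imwrite('pics/l.png',cv2.resize(cv2.imread('pics/side7.png')[140:200,290:350],None,fx=10,fy=10,interpolation=cv2.INTER_CUBIC))
E
```

```text
19.975 [0.54806 0.07488 0.1615 ] [-6.24 -0.9  19.62] [-0.329  1.239 -0.046] [[-0.8493, 0.003, -0.5279], [0.5279, -0.0006, -0.8493], [-0.0029, -1.0, -0.0011]]
```

View pics/l.png

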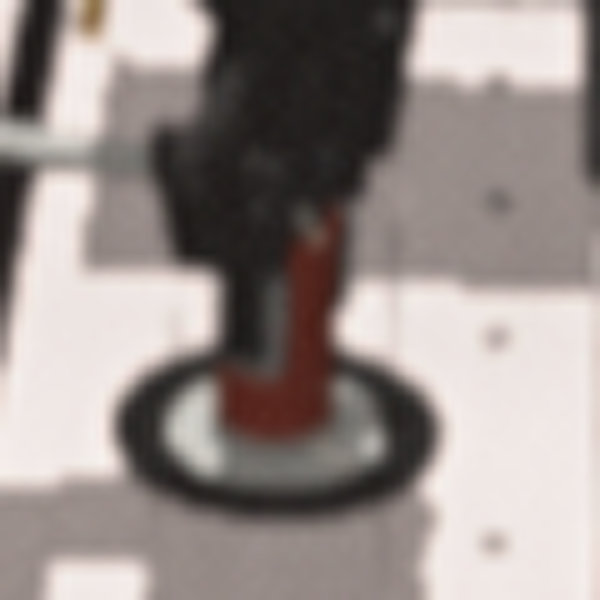

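View pics/side7.png

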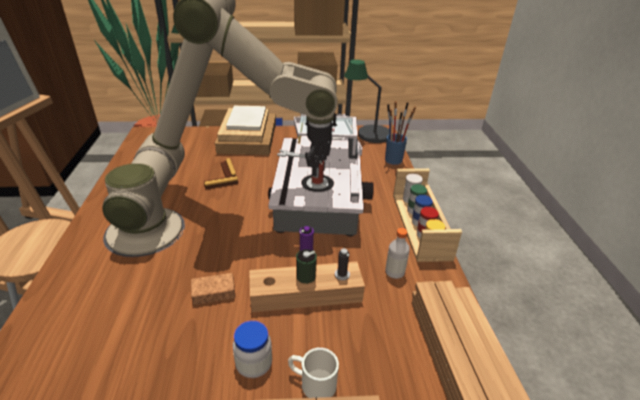

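The collar is on the hub. TCP z stopped at 0.1615, exactly as predicted, and extra command only raised the force. I'll relieve the small side load.

move_arm(targets=[0.4,0,0.3,0,0,0,0.4,0.2,0.3,0,0,0,0,0.2,0,0,0,0,0,0,0,0,0,0,0,0,0,0,0,0])

```text
time_s: 20.7
position: [0.548, 0.0749, 0.1615]
tool_rot: [[-0.849, 0.006, -0.528], [0.528, -0.0, -0.849], [-0.005, -1.0, -0.003]]
ft_force: [-2.1, -0.5, 20.3]
grip_width: 0.0365
```

move_arm(targets=[0,0,0,0,0,0,0,0,0,0,0,0,0,0,0,0,0,0,0,0,0,0,0,0,0,0,0,0,0,0])

```text
time_s: 21.32
position: [0.548, 0.0749, 0.1615]
tool_rot: [[-0.849, 0.006, -0.528], [0.528, -0.0, -0.849], [-0.005, -1.0, -0.003]]
ft_force: [-1.9, 0.6, 20.8]
grip_width: 0.0371
```

```bash
python3 - <<'E'
from h import *
s=env.observe(); print(s['time_s'],s['position'].round(5),s['ft_force'].round(2),s['wrist_torque'].round(3),s['tool_rot'].round(4).tolist())
im=ld('top7')
cv2.imwrite('pics/m.png',cv2.resize(im['pixels'][110:250,150:390,::-1],None,fx=3,fy=3,interpolation=cv2.INTER_CUBIC))
E
```

```text
21.325 [0.54795 0.07486 0.16151] [-1.91  0.6  20.77] [-0.156  0.761 -0.02 ] [[-0.8493, 0.0056, -0.5278], [0.5278, -0.0005, -0.8494], [-0.005, -1.0, -0.0025]]
```

View pics/m.png

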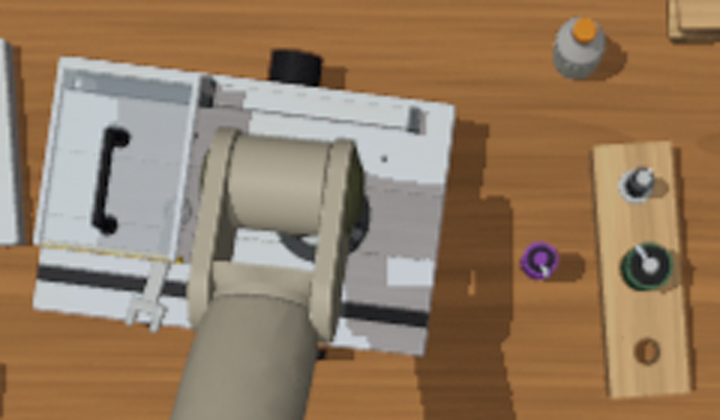

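move_arm(targets=[0,0,0,0.0016,0,-0.0025,0,0,0,0.0016,0,-0.0025,0,0,0,0,0,0,0,0,0,0,0,0,0,0,0,0,0,0])

```text
time_s: 21.95
position: [0.548, 0.0749, 0.1615]
tool_rot: [[-0.849, 0.0, -0.528], [0.528, -0.0, -0.849], [-0.0, -1.0, 0.0]]
ft_force: [-2.0, -0.4, 20.1]
grip_width: 0.0364
```

```bash
python3 - <<'E'
from h import *
s=env.observe(); print(s['time_s'],s['position'].round(5),s['ft_force'].round(2),s['wrist_torque'].round(3),s['tool_rot'].round(4).tolist())
E
```

```text
21.95 [0.54803 0.07494 0.16152] [-2.02 -0.42 20.08] [-0.006  0.515 -0.047] [[-0.8493, 0.0, -0.5279], [0.5279, -0.0003, -0.8493], [-0.0002, -1.0, 0.0002]]
```

```bash
python3 - <<'E'
from h import *
print(env.close_job())
E
```

```text
the job is handed in; nothing more can be done
None
```

The medium red-brown drum is fitted in the spindle sander. It was held upright and pressed home, with the guard open, when I handed the job in at about 22 s (limit 58 s).

**Guard:** I slid it left until it hit its stop. Another 3 mm of commanded travel moved it no further, and the force rose to about 17 N. The last top view shows it still fully open.

**Drum:** I gripped it at 80 N, lifted it from the rack and turned it about 77° to line up the key. The key went into the keyway first time, with no contact force on the way down.

**Seating:**
- The ejector resisted from the height I expected.
- The drum stopped exactly at the calculated seated height (TCP z 0.1615 m), and pressing harder only raised the force.
- At hand-in the net upward force read about 20 N, or roughly 24 N of push counting the drum's weight. The ejector needs 14.4 N.
- I then eased the side load from 6 N to about 2 N and corrected a small tool tilt of 0.006 rad to about 0.

**Other checks:** In the last pictures the other two drums, the purple look-alike and the bench items look as they were. The two cameras disagreed by about 4 mm on the hub's and the drum's y position; I used the top view, which matched the guard's stop. The arm hid the collar from above, so "flush" rests on the seated height, the force and the side view.

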